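# Close the microcentrifuge and start the run

### The arm

A 6-joint arm with a two-finger parallel gripper is mounted at the origin on the work surface. World frame = base frame: x ahead of the robot, y to its left, z up, the work surface at z = 0. Lengths are in mm, angles in rad, forces in N, time in s.
With the tool pointing down it reaches from about 275 to 1000 mm from the base axis. Payload 8.4 kg.
Tool frame: the origin (TCP) lies at the very end of the fingers, on their centre line; the grasp point (between the pads) lies 19 mm behind it; z points along the fingers, y is the direction in which the jaws open and shut (so a half turn about z gives the same grasp; the last joint's range is limited). The gripper opens to 85 mm and grips with 20 to 120 N. Pads are 22 mm wide; open, the fingers measure 114 mm over their backs; the gripper's body (76 mm by 85 mm) begins 54 mm behind the grasp point. The pads swing forward as they close: fully open they stand 13 mm farther back than shut.
Start: joints at [1.311, 0.353, 1.633, -0, 1.155, -0.002], TCP at [159.345, 604.349, 231.281] pointing down, gripper open.
Joint ranges: [-2.63, 2.63], [-0.92, 2.1], [0.06, 2.66], [-1.3, 4.44], [0, 2.69], [-3.02, 3.02]. Speed limits (rad/s): [2.22, 2.22, 2.79, 3.14, 3.14, 3.14].

### API

Orientations are given as [roll, pitch, yaw] about the fixed x, y, z axes, in that order (R = Rz(yaw) Ry(pitch) Rx(roll)).
In Python, from rig import r gives the robot as it stands.
- The arm moves only by the tool move_arm, never from a script. Its argument "increments" is a list of rows, each an object of numbers: "tx", "ty", "tz": the shift along the tool's x, y, z in cm; "rx", "ry", "rz": the turn, a rotation vector about the tool's x, y, z in degrees; "gripper": the gripper's target within -1 to 1 (fully open at 1, half-way at 0, shut at -1). A call has 1 to 12 rows; each row shifts and turns the commanded pose from where the row before left it, along the tool's axes as they then stand; what a row does not reach is not made up. A row lasts 1/10 s, in which the tool goes at most 50 mm and 8.59 degrees, less where a joint would pass 70% of its speed; a pose out of reach is approached as far as the arm can. A call is refused whole if a number of a shift passes 5 or a number of a turn 8.59, either way. A call with a gripper value outside its range is refused whole. The fingers move at their own pace and stop on an object; "squeeze" is the grip in N (left out, the last holds). Time passes only in rows, so rows that do not move let the fingers close. It gives the time, the measured TCP pose, the force and the opening at its end, in the units of the state.
- r.sense(): the state, without advancing time (a new reading comes with each control period).
- r.grab_frame(name): name is "scene" or "side" or "wrist"; returns (picture, depth): 400x640x3 uint8, red, green, blue; 400x640 float32, mm along the optical axis (not along the pixel's ray), 0 where there is no reading.
- r.camera_model(name): a dict with "fx", "fy", "cx", "cy" (pixels), "R" (3x3) and "t" (3): a world point X has camera coordinates R X + t; the wrist camera has in their place "hand_eye" (4x4, takes a point from camera to tool coordinates, whose origin is the TCP and whose axes are the flange's). Camera axes: x right, y down, z forward; pixel columns grow to the right and rows downward; lengths in mm; the calibration is good to about 2 mm. A picture is of the moment at which its call begins: read the wrist's pose just before it. camera_model takes no time and is no camera call.
- r.sign_off(): hands the job in, once; it reports no verdict.
Trained networks look in the newest picture that a camera, given by its name, has taken for a name from the list of things; names that differ only in an ending like _2 or _b are one class to them, and where a whole thing is asked for, a point or a joint stands for the part that bears it (a point fixed in the world has none). Each returns a list of dicts, best first, with "confidence" (0 to 1); they miss things now and then, are a little off and sometimes report something else, mostly with a low value. They report only what shows in the picture. A call takes as long as a camera call.
- r.cut_out(query, camera): "mask" (400x640 bool, what is visible of it) and "bbox" ([left, top, right, bottom] in pixels, round what is visible of it).
- r.place_of(query, camera): "location" ([row, column] in pixels: a listed point, or the origin of a listed thing).
The state is a dict: "clock": time; "qpos": joint angles; "qvel": joint speeds; "joint_efforts": joint torques, N m; "eef_pos": TCP position; "tcp_rot": TCP orientation; "contact_force": force on the tool from outside, world axes, zero at the start; "wrist_torque": the same for the moment, N m; "opening": opening from 0.0 (shut) to 1.0 (fully open).
Only numpy, scipy, OpenCV 4.12 (cv2) and the standard library are available. Lean on these libraries where they do the work, as an engineer would, in place of code of your own. Each camera call takes 0.05 s, during which the arm holds its last target. There are 200 camera calls.

### The job

The microcentrifuge is loaded and its lid stands open: push the lid over and down from its outer side with the fingertips, without slamming or gripping it and without touching the rotor, the tubes or the inside of the lid, until it is fully shut. Then press the start key (the largest of the three round keys, farthest to the right as you face the control panel) right down for a moment, let it go and take the hand away. Leave the other two keys and everything else on the bench alone.

Things in the scene. Friction and masses are not known exactly. Their poses are not given: they have to be found in the camera images.
- centrifuge: White microcentrifuge, 250 deep (x) x 226 wide (y) x 132 high when shut, fixed. Origin: centre of its footprint on the bench. x: from control panel (front) to hinge (rear), y: left as you face the panel, z up. Panel: x -130 to -55, rising to the rear at 15 deg, 78 to 98 high. Behind it the deck, 105 high, with a round bowl 146 across centred at x +30.
- lid (a joint): Lid angle, rad: 0 shut (level, hard stop), grows as it opens, at most 1.4. Stiff hinge: the lid stays where it is left, no catch; 0.5 to 4 N at the front edge moves it. Plate 170 from hinge line to front edge, 208 wide, 22 thick. At angle t the outer face's point r mm from the hinge is, in the centrifuge's axes, at x = 112 - r cos t + 20 sin t, z = 112 + r sin t + 20 cos t (mm).
- lid_hinge (a point): Middle of the lid's hinge line, in the machine's own axes at (+112, 0, +112) mm. The hinge line runs along the machine's y.
- lid_front_edge (a point): Middle of the lid's free (front) edge, halfway through its thickness; 170 mm from the hinge line, moves with the lid. A grey finger lip 70 wide and 10 thick stands 4 mm out of the edge here. The inside face of the lid (grey liner, 160 x 202, with a round rubber seal) is not to be touched.
- rotor: Aluminium rotor, 124 across, with twelve closed microtubes, in the bowl; its top is about 100 mm above the bench. Not to be touched. Origin on its axis at bench height (own axes as the centrifuge's).
- start_key (a joint): Travel of the start key in m: 0 up, 0.004 right down, at right angles to the sloping panel. Sprung: about 1 N to begin, 4 N right down; comes up again when let go.
- start_key_top (a point): Centre of the top of the start key, a round grey key 24 mm across standing 7 mm out of the panel, the largest and the rightmost (-y) of the row of three; keys are 42 mm apart. Machine's own axes: (-98, -83, +94) mm.
- short_key (a joint): Travel of the short-spin key (middle of the row, 18 mm across) in m, 0 up, 0.004 down. Not to be pressed.
- short_key_top (a point): Centre of the top of the short-spin key.
- open_key (a joint): Travel of the lid-release key (leftmost of the row, 18 mm across) in m, 0 up, 0.004 down. Not to be pressed.
- open_key_top (a point): Centre of the top of the lid-release key.
- flask: Bystander: clear culture flask standing upright, 36 x 85 x 154 high, with a screw cap. Origin: centre of its underside.
- tube_rack: Bystander: low white microtube rack, 85 x 125 x 45 high. Origin: centre of its underside.
- tip_box: Bystander: closed pipette-tip box with a clear lid, 88 x 125 x 78 high. Origin: centre of its underside.
- medium_bottle: Bystander: round bottle of medium, 68 across, 145 high. Origin: centre of its underside.
- dish_stack: Bystander: stack of three culture dishes, 93 across, 43 high. Origin: centre of its underside.
- pen_cup: Bystander: brown cup with pens, 72 across, cup 85 high, pens up to 140 high. Origin: centre of its underside.
- marker: Bystander: marker pen lying on the bench in front of the control panel, 125 long, 13 thick. Origin: its middle at bench height.

How it is judged (in metres and radians):
On the way, in this order (a step that is already met when the one before it is completed fails the run):
1. the lid is fully shut (within 0.03 rad, about 5 mm at its front edge) (value of joint lid below 0.03 rad), for 0.2 s.
2. the start key is pressed down (3 mm or more of its 4 mm) with the lid shut (value of joint start_key above 0.003 m and value of joint lid below 0.03 rad), for 0.1 s.
At the end, for the whole second after the job is handed in: The lid is shut to within 0.03 rad (about 5 mm at its front edge), all three keys are up again (within 1 mm), and every bystander is within 20 mm of where it stood (value of joint lid below 0.03 rad and value of joint each of start_key, short_key, open_key below 0.001 m and distance of each of flask, tube_rack, tip_box, medium_bottle, dish_stack, pen_cup, marker from where it was at the start of the episode below 0.02 m); the robot touches nothing.
It fails at once if the start key is pressed (2 mm) while the lid is still open (value of joint start_key above 0.002 m and value of joint lid above 0.05 rad).
It fails at once if another key is pressed (2 mm) (value of joint any of short_key, open_key above 0.002 m).
It fails at once if the lid is slammed (faster than 2.5 rad/s, about 0.4 m/s at its front edge) (velocity of joint lid below -2.5 rad/s).
It fails at once if the fingers touch the rotor, its tubes, or the inside face of the lid (as hooking or gripping the lid would) (contact force between the fingers and lid_c2 above 0.5 N or contact force between the fingers and rotor above 0.5 N).
It fails at once if a bystander is moved or lifted more than 20 mm, or tipped (distance of any of flask, tube_rack, tip_box, medium_bottle, dish_stack, pen_cup, marker from where it was at the start of the episode above 0.02 m or angle between any of flask, medium_bottle, pen_cup, dish_stack's own z axis and vertical above 0.3 rad).
It also fails if it takes over 42 s, if anything falls off the work surface, if the arm or the gripper's body presses on something with over 40 N, if the wrist force passes 120 N, or if a joint passes its speed limit or range.

## Working session

There is one attempt and no reset: what is moved stays moved. The work goes in short steps, Python scripts to look and compute and a tool call to move; the robot and the scene stay as the last step left them, time stands still between calls to the robot, and variables do not carry over. Pictures are saved under pics/ and viewed, about 8 in all and at most 12, crops included, and the job is handed in when it is done.

Besides the shell and the picture viewer there is one more tool, called after ">>>" as a command line: name --argument value ..., lists and objects as JSON in quotes. move_arm: Moves the arm, as the interface text tells. Its arguments: {"type":"object","properties":{"increments":{"type":"array","items":{"type":"object","properties":{"tx":{"type":"number"},"ty":{"type":"number"},"tz":{"type":"number"},"rx":{"type":"number"},"ry":{"type":"number"},"rz":{"type":"number"},"gripper":{"type":"number"}}}},"squeeze":{"type":"number"}},"required":["increments"]}

```bash
mkdir -p pics
cat > h.py <<'E'
import numpy as np, cv2
from rig import r
def world(cam,row,col,dep):
    m=r.camera_model(cam); p=np.array([(col-m['cx'])/m['fx'],(row-m['cy'])/m['fy'],1])*dep
    return np.array(m['R']).T@(p-np.array(m['t']))
def proj(cam,X):
    m=r.camera_model(cam); c=np.array(m['R'])@np.array(X)+np.array(m['t'])
    return m['fx']*c[0]/c[2]+m['cx'], m['fy']*c[1]/c[2]+m['cy']
E
python3 - <<'E'
from h import *
ims=[]
for c in ('scene','side'):
    p,d=r.grab_frame(c); np.savez('f_'+c,p=p,d=d); ims.append(p)
    m=r.camera_model(c); print(c, (-np.array(m['R']).T@np.array(m['t'])).round())
    for q in ('lid_hinge','lid_front_edge','start_key_top','short_key_top','open_key_top','centrifuge','rotor','flask','tube_rack','tip_box','medium_bottle','dish_stack','pen_cup','marker'):
        for o in r.place_of(q,c)[:1]:
            i,j=o['location']; ii,jj=int(min(max(i,2),397)),int(min(max(j,2),637))
            dd=d[ii-2:ii+3,jj-2:jj+3]; dd=dd[dd>0]
            print(q,round(o['confidence'],2),round(i),round(j),world(c,i,j,np.median(dd)).round() if len(dd) else None)
cv2.imwrite('pics/a.png',cv2.cvtColor(np.vstack(ims),cv2.COLOR_RGB2BGR)[:, :])
im=cv2.imread('pics/a.png');cv2.imwrite('pics/a.png',cv2.resize(im,(480,600)))
cv2.imwrite('pics/s.png',cv2.cvtColor(ims[0],cv2.COLOR_RGB2BGR)); cv2.imwrite('pics/d.png',cv2.cvtColor(ims[1],cv2.COLOR_RGB2BGR))
print(r.sense())
E
```

```text
scene [ 909. -543.  773.]
lid_hinge 0.7 216 345 [662.   6. 134.]
lid_front_edge 0.85 145 293 [553.   8. 248.]
start_key_top 0.59 218 222 [449. -79.  90.]
short_key_top 0.59 188 372 [635. 195.  36.]
open_key_top 0.61 190 247 [445.   4.  92.]
centrifuge 0.92 234 292 [588. -53.  99.]
rotor 0.83 243 306 [621. -62. 104.]
tube_rack 0.67 308 230 [ 553. -204.   35.]
tip_box 0.9 341 297 [ 699. -219.   77.]
dish_stack 0.88 246 395 [746.  64.  41.]
pen_cup 0.65 288 367 [744. -59.  53.]
marker 0.73 209 211 [358. -16.   9.]
side [ 370. -592.  531.]
lid_hinge 0.59 198 357 [601. -84. 191.]
start_key_top 0.44 260 267 [452. -83.  94.]
short_key_top 0.41 244 261 [450. -39.  95.]
open_key_top 0.55 232 251 [439.  -0.  93.]
centrifuge 0.75 261 302 [ 505. -105.   98.]
rotor 0.29 281 208 [353. -16.  10.]
flask 0.92 211 256 [458.  62.  95.]
tube_rack 0.79 335 333 [ 524. -212.   38.]
tip_box 0.65 318 407 [ 629. -238.   73.]
dish_stack 0.59 219 372 [634. -79. 142.]
pen_cup 0.72 255 397 [711. -54.  25.]
marker 0.67 282 208 [352. -18.   9.]
{'clock': 1.5, 'qpos': array([ 1.31062633e+00,  3.53020520e-01,  1.63341131e+00,  2.47536231e-05,
        1.15520335e+00, -2.37943206e-03]), 'qvel': array([-0.00016157,  0.00036093, -0.0010965 ,  0.00065178,  0.00142739,
       -0.00040851]), 'joint_efforts': array([ 2.92587411e-04, -6.05156708e+01, -3.42440665e+01,  1.05915381e-04,
        7.91325710e-04, -4.01077784e-06]), 'eef_pos': array([159.31876738, 604.34589595, 231.26329506]), 'tcp_rot': array([-3.14155018e+00, -2.27472282e-05,  2.88379210e+00]), 'contact_force': array([0.40655178, 0.50147482, 0.19171909]), 'wrist_torque': array([ 0.01464394, -0.06101005,  0.01355585]), 'opening': 0.9991685191655948}
```

View pics/s.png

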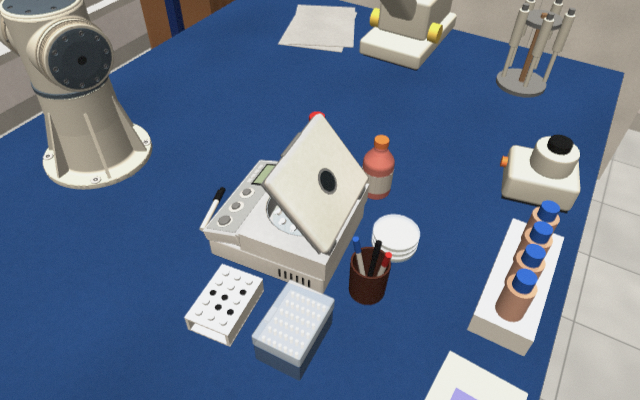

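View pics/d.png

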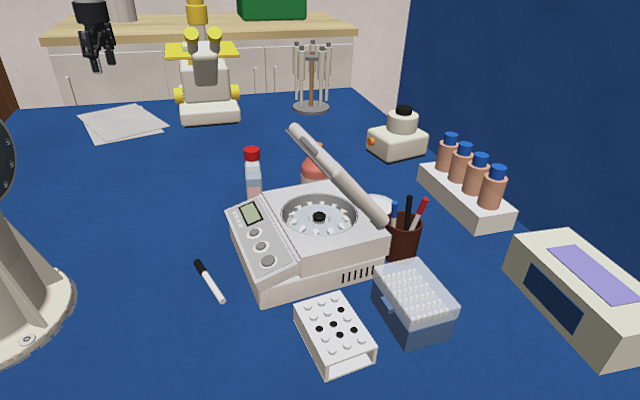

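```bash
cat > fit.py <<'E'
from h import *
import itertools
from scipy.optimize import least_squares
def cloud(c):
    f=np.load(f'f_{c}.npz'); d=f['d']; v,u=np.mgrid[0:400,0:640]; m=r.camera_model(c)
    P=np.stack([(u-m['cx'])/m['fx']*d,(v-m['cy'])/m['fy']*d,d],-1)-np.array(m['t'])
    return P@np.array(m['R']), d>0
S,ok=cloud('scene')
# lid plane: points near
P=S[ok]; 
sel=P[(abs(P[:,0]-600)<90)&(abs(P[:,1]-10)<130)&(P[:,2]>140)&(P[:,2]<290)]
rng=np.random.default_rng(0);best=0
for _ in range(400):
    a,b,c=sel[rng.choice(len(sel),3,False)]; n=np.cross(b-a,c-a); L=np.linalg.norm(n)
    if L<1: continue
    n/=L; k=abs((sel-a)@n)<2
    if k.sum()>best: best=k.sum();kb=k
Q=sel[kb];c0=Q.mean(0);n=np.linalg.svd(Q-c0,full_matrices=False)[2][2]; n*=np.sign(n[2])
print('lid n',n,best,len(sel),'t',np.arctan2(np.hypot(n[0],n[1]),n[2]),'yaw',np.arctan2(n[1],n[0]))
# extents along in-plane axes
y=np.cross([0,0,1],n);y/=np.linalg.norm(y);up=np.cross(n,y)
print('c0',c0,'y',y,'up',up,np.percentile((Q-c0)@y,[.5,99.5]),np.percentile((Q-c0)@up,[.5,99.5]))
# side wall
W=P[(P[:,2]>20)&(P[:,2]<90)&(P[:,0]>470)&(P[:,0]<650)&(P[:,1]>-140)&(P[:,1]<-70)]
l=np.polyfit(W[:,0],W[:,1],1)
for _ in range(10):
    k=abs(W[:,1]-np.polyval(l,W[:,0]))<4; l=np.polyfit(W[k,0],W[k,1],1)
print('wall',np.arctan(l[0]),np.polyval(l,540),k.sum(),len(W))
E
python3 fit.py
```

```text
lid n [0.75360992 0.08311268 0.65204629] 5960 7597 t 0.8605160534540548 yaw 0.10984217390132231
c0 [607.15649623   9.19165091 197.17818469] y [-0.10962143  0.99397341  0.        ] up [-0.64811668 -0.07147825  0.75817915] [-91.51690359 106.5183735 ] [-74.5051508   69.82251055]
wall 0.11099115712519596 -100.7967104242491 1981 2314
```

>>> move_arm --increments '[{"tz":-1,"rz":7.67,"gripper":-1},{"tz":-1,"rz":7.67,"gripper":-1},{"tz":-1,"rz":7.67,"gripper":-1},{"tz":-1,"rz":7.67,"gripper":-1},{"tz":-1,"rz":7.67,"gripper":-1},{"tz":-1,"rz":7.67,"gripper":-1},{"tz":-1,"rz":7.67,"gripper":-1},{"tz":-1,"rz":7.67,"gripper":-1},{"tz":-1,"rz":7.67,"gripper":-1},{"gripper":-1}]'

```text
invalid input
```

>>> move_arm --increments '[{"tx":0,"ty":0,"tz":-1,"rx":0,"ry":0,"rz":7.67,"gripper":-1},{"tx":0,"ty":0,"tz":-1,"rx":0,"ry":0,"rz":7.67,"gripper":-1},{"tx":0,"ty":0,"tz":-1,"rx":0,"ry":0,"rz":7.67,"gripper":-1},{"tx":0,"ty":0,"tz":-1,"rx":0,"ry":0,"rz":7.67,"gripper":-1},{"tx":0,"ty":0,"tz":-1,"rx":0,"ry":0,"rz":7.67,"gripper":-1},{"tx":0,"ty":0,"tz":-1,"rx":0,"ry":0,"rz":7.67,"gripper":-1},{"tx":0,"ty":0,"tz":-1,"rx":0,"ry":0,"rz":7.67,"gripper":-1},{"tx":0,"ty":0,"tz":-1,"rx":0,"ry":0,"rz":7.67,"gripper":-1},{"tx":0,"ty":0,"tz":-1,"rx":0,"ry":0,"rz":7.67,"gripper":-1}]' --squeeze 20

```text
clock: 2.4
eef_pos: [159.3, 604.3, 321.7]
tcp_rot: [-3.142, 0.0, 1.673]
contact_force: [0.5, -0.8, -0.7]
opening: -0.001
```

>>> move_arm --increments '[{"tx":-3.94,"ty":2.24,"tz":0,"rx":0,"ry":0,"rz":0,"gripper":-1},{"tx":-3.94,"ty":2.24,"tz":0,"rx":0,"ry":0,"rz":0,"gripper":-1},{"tx":-3.94,"ty":2.24,"tz":0,"rx":0,"ry":0,"rz":0,"gripper":-1},{"tx":-3.94,"ty":2.24,"tz":0,"rx":0,"ry":0,"rz":0,"gripper":-1},{"tx":-3.94,"ty":2.24,"tz":0,"rx":0,"ry":0,"rz":0,"gripper":-1},{"tx":-3.94,"ty":2.24,"tz":0,"rx":0,"ry":0,"rz":0,"gripper":-1},{"tx":-3.94,"ty":2.24,"tz":0,"rx":0,"ry":0,"rz":0,"gripper":-1},{"tx":-3.94,"ty":2.24,"tz":0,"rx":0,"ry":0,"rz":0,"gripper":-1},{"tx":-3.94,"ty":2.24,"tz":0,"rx":0,"ry":0,"rz":0,"gripper":-1},{"tx":-3.94,"ty":2.24,"tz":0,"rx":0,"ry":0,"rz":0,"gripper":-1},{"tx":-3.94,"ty":2.24,"tz":0,"rx":0,"ry":0,"rz":0,"gripper":-1},{"tx":-3.94,"ty":2.24,"tz":0,"rx":0,"ry":0,"rz":0,"gripper":-1}]' --squeeze 20

```text
clock: 3.6
eef_pos: [478.5, 161.6, 321.6]
tcp_rot: [3.141, -0.0, 1.679]
contact_force: [0.5, -0.0, 0.7]
opening: 0.002
```

>>> move_arm --increments '[{"tx":-3.94,"ty":2.24,"tz":0,"rx":0,"ry":0,"rz":0,"gripper":-1},{"tx":-3.94,"ty":2.24,"tz":0,"rx":0,"ry":0,"rz":0,"gripper":-1},{"tx":-3.94,"ty":2.24,"tz":0,"rx":0,"ry":0,"rz":-0.46,"gripper":-1},{"tx":-3.94,"ty":2.24,"tz":0,"rx":0,"ry":0,"rz":0,"gripper":-1},{"tx":0,"ty":0,"tz":0,"rx":0,"ry":0,"rz":0,"gripper":-1}]' --squeeze 20

```text
clock: 4.1
eef_pos: [586.5, 12.4, 321.0]
tcp_rot: [3.141, 0.002, 1.683]
contact_force: [0.2, -0.0, -0.5]
opening: 0.004
```

>>> move_arm --increments '[{"tx":0,"ty":0,"tz":2.5,"rx":0,"ry":0,"rz":0,"gripper":-1},{"tx":0,"ty":0,"tz":2.5,"rx":0,"ry":0,"rz":0,"gripper":-1},{"tx":0,"ty":0,"tz":1.2,"rx":0,"ry":0,"rz":0,"gripper":-1},{"tx":0,"ty":0,"tz":0,"rx":0,"ry":0,"rz":0,"gripper":-1}]' --squeeze 20

```text
clock: 4.5
eef_pos: [582.8, 16.9, 257.7]
tcp_rot: [-3.138, -0.0, 1.687]
contact_force: [0.4, -0.5, 0.9]
opening: 0.003
```

Run:
```python
from h import *
ims=[r.grab_frame(c)[0][80:300,160:460] for c in('side','scene')]
cv2.imwrite('pics/b.png',cv2.resize(cv2.cvtColor(np.hstack(ims),cv2.COLOR_RGB2BGR),(800,293)))
```

```text
(no output)
```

View pics/b.png

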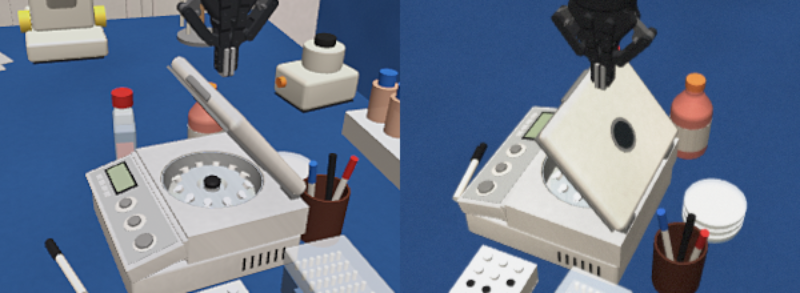

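>>> move_arm --increments '[{"tx":0,"ty":0.2,"tz":0.8,"rx":0,"ry":0,"rz":0,"gripper":-1},{"tx":0,"ty":0,"tz":0.8,"rx":0,"ry":0,"rz":0,"gripper":-1},{"tx":0,"ty":-0.64,"tz":0.49,"rx":0,"ry":0,"rz":0,"gripper":-1},{"tx":0,"ty":-0.64,"tz":0.49,"rx":0,"ry":0,"rz":0,"gripper":-1},{"tx":0,"ty":-0.64,"tz":0.49,"rx":0,"ry":0,"rz":0,"gripper":-1}]' --squeeze 20

```text
clock: 5.1
eef_pos: [566.5, 14.6, 228.4]
tcp_rot: [3.141, -0.0, 1.687]
contact_force: [0.8, -0.2, 0.7]
opening: 0.0
```

>>> move_arm --increments '[{"tx":0,"ty":-0.5,"tz":0.56,"rx":0,"ry":0,"rz":0,"gripper":-1},{"tx":0,"ty":-0.5,"tz":0.56,"rx":0,"ry":0,"rz":0,"gripper":-1},{"tx":0,"ty":-0.5,"tz":0.56,"rx":0,"ry":0,"rz":0,"gripper":-1},{"tx":0,"ty":-0.5,"tz":0.56,"rx":0,"ry":0,"rz":0,"gripper":-1}]' --squeeze 20

```text
clock: 5.5
eef_pos: [546.5, 12.1, 205.7]
tcp_rot: [-3.141, 0.0, 1.687]
contact_force: [0.7, 0.5, 1.2]
opening: -0.002
```

Run:
```python
from h import *
ims=[r.grab_frame(c)[0][80:300,160:460] for c in('side','scene')]
cv2.imwrite('pics/c.png',cv2.resize(cv2.cvtColor(np.hstack(ims),cv2.COLOR_RGB2BGR),(800,293)))
s=r.sense();print(s['eef_pos'],s['contact_force'])
```

```text
[545.80126966  12.11449342 205.13111425] [-0.26711153  0.1130529   0.22149439]
```

View pics/c.png

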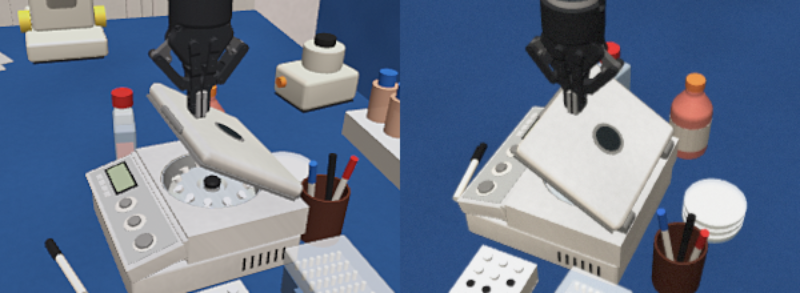

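>>> move_arm --increments '[{"tx":0,"ty":-0.3,"tz":0.55,"rx":0,"ry":0,"rz":0,"gripper":-1},{"tx":0,"ty":-0.3,"tz":0.55,"rx":0,"ry":0,"rz":0,"gripper":-1},{"tx":0,"ty":-0.3,"tz":0.55,"rx":0,"ry":0,"rz":0,"gripper":-1},{"tx":0,"ty":-0.3,"tz":0.55,"rx":0,"ry":0,"rz":0,"gripper":-1},{"tx":0,"ty":-0.3,"tz":0.55,"rx":0,"ry":0,"rz":0,"gripper":-1},{"tx":0,"ty":-0.2,"tz":0.53,"rx":0,"ry":0,"rz":0,"gripper":-1},{"tx":0,"ty":-0.2,"tz":0.53,"rx":0,"ry":0,"rz":0,"gripper":-1},{"tx":0,"ty":-0.2,"tz":0.53,"rx":0,"ry":0,"rz":0,"gripper":-1},{"tx":0,"ty":-0.2,"tz":0.53,"rx":0,"ry":0,"rz":0,"gripper":-1},{"tx":0,"ty":-0.1,"tz":0.5,"rx":0,"ry":0,"rz":0,"gripper":-1},{"tx":0,"ty":-0.1,"tz":0.5,"rx":0,"ry":0,"rz":0,"gripper":-1},{"tx":0,"ty":-0.1,"tz":0.5,"rx":0,"ry":0,"rz":0,"gripper":-1}]' --squeeze 20

```text
clock: 6.8
eef_pos: [521.2, 9.2, 142.1]
tcp_rot: [-3.142, 0.0, 1.687]
contact_force: [0.0, -0.2, 0.8]
opening: 0.0
```

>>> move_arm --increments '[{"tx":0,"ty":-0.1,"tz":0.4,"rx":0,"ry":0,"rz":0,"gripper":-1},{"tx":0,"ty":0,"tz":0.2,"rx":0,"ry":0,"rz":0,"gripper":-1},{"tx":0,"ty":0,"tz":0.1,"rx":0,"ry":0,"rz":0,"gripper":-1},{"tx":0,"ty":0,"tz":0,"rx":0,"ry":0,"rz":0,"gripper":-1}]' --squeeze 20

```text
clock: 7.2
eef_pos: [520.3, 9.1, 135.4]
tcp_rot: [-3.141, 0.0, 1.687]
contact_force: [-0.6, -0.5, -0.2]
opening: 0.004
```

Continue gently until the force shows the hard stop.

>>> move_arm --increments '[{"tx":0,"ty":0,"tz":0.2,"rx":0,"ry":0,"rz":0,"gripper":-1},{"tx":0,"ty":0,"tz":0.15,"rx":0,"ry":0,"rz":0,"gripper":-1},{"tx":0,"ty":0,"tz":0.1,"rx":0,"ry":0,"rz":0,"gripper":-1},{"tx":0,"ty":0,"tz":0,"rx":0,"ry":0,"rz":0,"gripper":-1}]' --squeeze 20

```text
clock: 7.6
eef_pos: [520.4, 9.1, 131.9]
tcp_rot: [3.141, 0.0, 1.687]
contact_force: [-4.5, 0.7, 14.2]
opening: 0.003
```

>>> move_arm --increments '[{"tx":0,"ty":0,"tz":0,"rx":0,"ry":0,"rz":0,"gripper":-1},{"tx":0,"ty":0,"tz":-0.4,"rx":0,"ry":0,"rz":0,"gripper":-1},{"tx":0,"ty":0,"tz":-2.4,"rx":0,"ry":0,"rz":0,"gripper":-1},{"tx":0,"ty":0,"tz":-2.4,"rx":0,"ry":0,"rz":0,"gripper":-1},{"tx":-2.03,"ty":-2.15,"tz":0,"rx":0,"ry":0,"rz":0,"gripper":-1},{"tx":-2.03,"ty":-2.15,"tz":0,"rx":0,"ry":0,"rz":0,"gripper":-1},{"tx":-2.03,"ty":-2.15,"tz":0,"rx":0,"ry":0,"rz":0,"gripper":-1},{"tx":-2.03,"ty":-2.15,"tz":0,"rx":0,"ry":0,"rz":0,"gripper":-1},{"tx":0,"ty":0,"tz":0,"rx":-5,"ry":0,"rz":0,"gripper":-1},{"tx":0,"ty":0,"tz":0,"rx":-5,"ry":0,"rz":0,"gripper":-1},{"tx":0,"ty":0,"tz":0,"rx":-5,"ry":0,"rz":0,"gripper":-1},{"tx":0,"ty":0,"tz":0,"rx":0,"ry":0,"rz":0,"gripper":-1}]' --squeeze 20

```text
clock: 8.8
eef_pos: [442.0, -81.5, 182.4]
tcp_rot: [2.88, -0.001, 1.686]
contact_force: [-1.1, 0.2, 0.5]
opening: 0.001
```

Run:
```python
from h import *
for c in ('side','scene'):
    p,d=r.grab_frame(c); cv2.imwrite(f'pics/k_{c}.png',cv2.cvtColor(p,cv2.COLOR_RGB2BGR))
    for q in ('start_key_top','short_key_top','open_key_top','lid_front_edge'):
        for o in r.place_of(q,c)[:1]:
            i,j=o['location']; dd=d[int(i)-2:int(i)+3,int(j)-2:int(j)+3]
            print(c,q,round(o['confidence'],2),round(i),round(j),world(c,i,j,np.median(dd[dd>0])).round(1))
s=r.sense(); p=s['eef_pos']; print(p,s['tcp_rot'],s['contact_force'])
a=.11; R=np.array([[np.cos(a),-np.sin(a),0],[np.sin(a),np.cos(a),0],[0,0,1]])
print('m',R.T@(p-np.array([541.3,12.9,0])), 'key px', proj('side',R@[-98,-83,94]+[541.3,12.9,0]))
ims=[cv2.imread(f'pics/k_{c}.png')[120:320,180:420] for c in('side','scene')]
cv2.imwrite('pics/k.png',cv2.resize(np.hstack(ims),(800,333)))
```

```text
side start_key_top 0.7 259 268 [453.2 -80.4  94. ]
side short_key_top 0.48 246 262 [451.2 -44.4  94.4]
side open_key_top 0.44 231 252 [440.7   5.3  92.7]
side lid_front_edge 0.56 215 272 [479.2   7.3 119.6]
scene start_key_top 0.59 216 222 [439.3 -68.3  81.6]
scene short_key_top 0.37 206 239 [459.2 -40.2  92. ]
scene open_key_top 0.62 192 247 [449.5  -0.5  92.6]
scene lid_front_edge 0.69 189 261 [488.8  -6.4 124.8]
[444.51770829 -81.3924451  182.89084037] [ 2.88037858e+00 -9.18369741e-05  1.68745534e+00] [-0.13122697 -0.62913284  0.24010168]
m [-106.54861342  -83.09795527  182.89084037] key px (np.float64(267.455142121753), np.float64(258.8288182063259))
```

View pics/k.png

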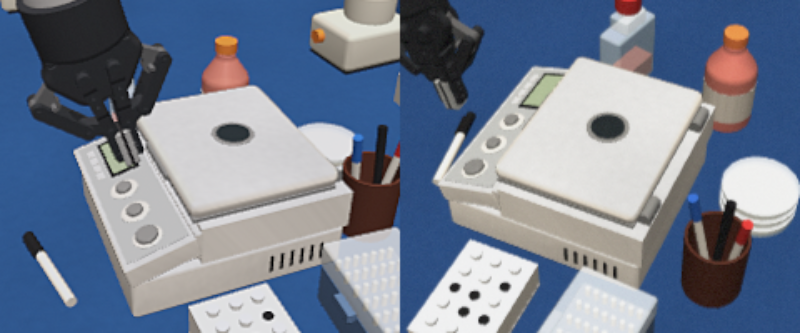

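>>> move_arm --increments '[{"tx":0,"ty":-1.48,"tz":0,"rx":0,"ry":0,"rz":0,"gripper":-1},{"tx":0,"ty":0,"tz":2.5,"rx":0,"ry":0,"rz":0,"gripper":-1},{"tx":0,"ty":0,"tz":2.5,"rx":0,"ry":0,"rz":0,"gripper":-1},{"tx":0,"ty":0,"tz":2.5,"rx":0,"ry":0,"rz":0,"gripper":-1},{"tx":0,"ty":0,"tz":0,"rx":0,"ry":0,"rz":0,"gripper":-1},{"tx":0,"ty":0,"tz":0,"rx":0,"ry":0,"rz":0,"gripper":-1}]' --squeeze 20

```text
clock: 9.9
eef_pos: [448.2, -80.8, 106.5]
tcp_rot: [2.882, -0.001, 1.687]
contact_force: [0.4, 0.2, 0.7]
opening: 0.004
```

Run:
```python
from h import *
p,d=r.grab_frame('scene'); q,_=r.grab_frame('side')
s=r.sense(); t=s['eef_pos']; print(t,s['contact_force'])
a=.11; R=np.array([[np.cos(a),-np.sin(a),0],[np.sin(a),np.cos(a),0],[0,0,1]]); C=np.array([541.3,12.9,0])
m=R.T@(t-C); v=np.array([-98,-83,94])-m; print('m',m,'to key: tx',v[1],'ty',v@[.966,0,.259],'tz',v@[.259,0,-.966])
for x,y in ((-40,-60),(-40,0),(-40,60),(30,50),(90,0)):
    u,w=proj('scene',R@[x,y,132]+C); print(x,y,(R.T@(world('scene',w,u,d[int(round(w)),int(round(u))])-C)).round(1))
ims=[z[120:320,180:420,::-1] for z in(q,p)]
cv2.imwrite('pics/l.png',cv2.resize(np.hstack(ims),(800,333)))
```

```text
[449.30646746 -81.08877217 107.65731138] [-0.20421559 -0.08175102  0.37651387]
m [-101.75546035  -83.32181955  107.65731138] to key: tx 0.3218195510765156 ty 0.09053104863560478 tz 14.165627022938821
-40 -60 [-40.4 -59.4 131.3]
-40 0 [-40.9   1.5 130.4]
-40 60 [-40.4  60.7 131.3]
30 50 [ 29.6  51.  131. ]
90 0 [ 90.1  -0.4 132.4]
```

View pics/l.png

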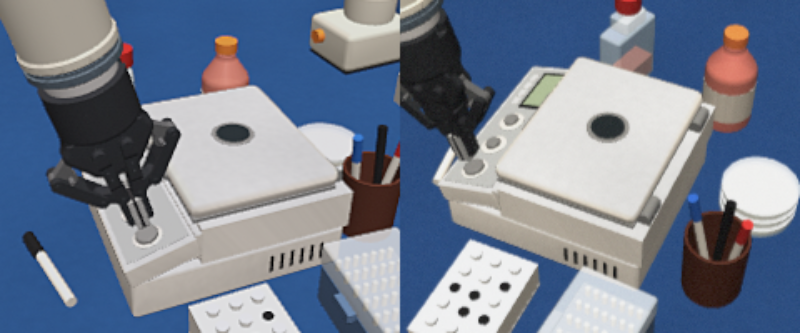

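>>> move_arm --increments '[{"tx":0,"ty":0,"tz":0.6,"rx":0,"ry":0,"rz":0,"gripper":-1},{"tx":0,"ty":0,"tz":0.5,"rx":0,"ry":0,"rz":0,"gripper":-1},{"tx":0,"ty":0,"tz":0.3,"rx":0,"ry":0,"rz":0,"gripper":-1},{"tx":0,"ty":0,"tz":0.2,"rx":0,"ry":0,"rz":0,"gripper":-1},{"tx":0,"ty":0,"tz":0.1,"rx":0,"ry":0,"rz":0,"gripper":-1},{"tx":0,"ty":0,"tz":0,"rx":0,"ry":0,"rz":0,"gripper":-1},{"tx":0,"ty":0,"tz":0,"rx":0,"ry":0,"rz":0,"gripper":-1}]' --squeeze 20

```text
clock: 10.7
eef_pos: [453.9, -80.5, 90.6]
tcp_rot: [2.879, 0.0, 1.687]
contact_force: [-2.9, 0.3, 7.6]
opening: 0.002
```

>>> move_arm --increments '[{"tx":0,"ty":0,"tz":0.05,"rx":0,"ry":0,"rz":0,"gripper":-1},{"tx":0,"ty":0,"tz":0,"rx":0,"ry":0,"rz":0,"gripper":-1},{"tx":0,"ty":0,"tz":0,"rx":0,"ry":0,"rz":0,"gripper":-1}]' --squeeze 20

```text
clock: 11.0
eef_pos: [454.0, -80.5, 90.4]
tcp_rot: [2.879, 0.0, 1.687]
contact_force: [-6.0, -1.1, 15.2]
opening: 0.002
```

>>> move_arm --increments '[{"tx":0,"ty":0,"tz":-0.5,"rx":0,"ry":0,"rz":0,"gripper":-1},{"tx":0,"ty":0,"tz":-1.5,"rx":0,"ry":0,"rz":0,"gripper":-1},{"tx":0,"ty":0,"tz":-3,"rx":0,"ry":0,"rz":0,"gripper":-1},{"tx":0,"ty":0,"tz":-3,"rx":0,"ry":0,"rz":0,"gripper":-1},{"tx":0,"ty":0,"tz":-3,"rx":0,"ry":0,"rz":0,"gripper":-1},{"tx":0,"ty":0,"tz":-3,"rx":0,"ry":0,"rz":0,"gripper":-1},{"tx":0,"ty":0,"tz":-1,"rx":0,"ry":0,"rz":0,"gripper":-1},{"tx":0,"ty":0,"tz":0,"rx":0,"ry":0,"rz":0,"gripper":-1},{"tx":0,"ty":0,"tz":0,"rx":0,"ry":0,"rz":0,"gripper":-1}]' --squeeze 20

```text
clock: 11.9
eef_pos: [414.9, -84.7, 233.7]
tcp_rot: [2.881, -0.0, 1.687]
contact_force: [-0.7, 0.1, -1.4]
opening: 0.001
```

Run:
```python
from h import *
p,d=r.grab_frame('scene'); q,e=r.grab_frame('side')
s=r.sense(); print(s['clock'],s['eef_pos'],s['contact_force'])
a=.11; R=np.array([[np.cos(a),-np.sin(a),0],[np.sin(a),np.cos(a),0],[0,0,1]]); C=np.array([541.3,12.9,0])
for x,y in ((-40,-60),(-40,60),(90,0)):
    u,w=proj('scene',R@[x,y,132]+C); print(x,y,(R.T@(world('scene',w,u,d[int(round(w)),int(round(u))])-C)).round(1))
for y in (-83,-41,1):
    u,w=proj('side',R@[-98,y,94]+C); u,w=int(round(u)),int(round(w)); print('key',(R.T@(world('side',w,u,np.median(e[w-1:w+2,u-1:u+2]))-C)).round(1))
ims=[z[120:320,180:420,::-1] for z in(q,p)]
cv2.imwrite('pics/z.png',cv2.resize(np.hstack(ims),(800,333)))
```

```text
12.0 [414.67837056 -84.63329595 233.18312066] [ 1.22551581 -0.2539947  -0.83042975]
-40 -60 [-40.9 -58.6 130.3]
-40 60 [-41.9  63.5 128.5]
90 0 [ 89.5   1.3 130.6]
key [-99.2 -84.5  95.2]
key [-98.6 -41.9  94.8]
key [-97.4  -0.1  95.6]
```

View pics/z.png

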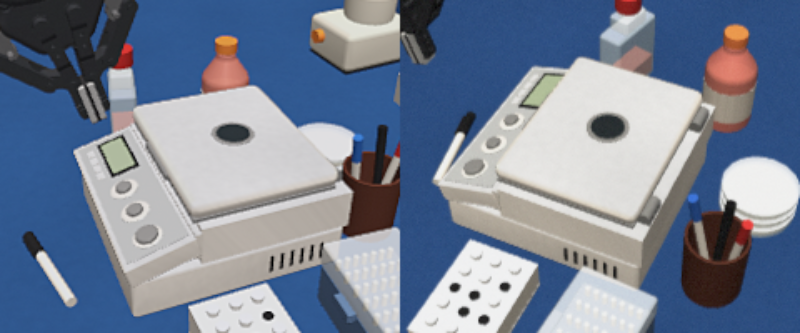

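The lid is shut, all three keys are up, the bystanders are where they stood and the hand is clear.

```bash
python3 -c "from rig import r; print(r.sign_off())"
```

```text
the job is handed in; nothing more can be done
None
```

The lid is shut, the start key was pressed right down and let go, and I handed the job in with the hand clear. The hand-in reported no verdict.

- **Lid:** I pushed it over from its outer face with the fingers shut, down to the hard stop. The stop was felt at TCP height 131.9 mm with about 14 N. The depth images show its top at 128.5–132.4 mm against the expected 132 mm. The lowest reading was at one front corner, and I put the spread down to depth noise.
- **Start key:** I pressed it square to the panel until it bottomed, with 8 N and then 16 N against the 4 N it needs. After I let go, all three keys measure 94.8–95.6 mm high, where 94 mm is up.
- **Rest of the bench:** The final picture shows no bystander moved; I checked this by eye and did not measure it. The wrist force was back to noise level, about 1.5 N.
- **Disagreement:** The scene camera's network put the start key about 18 mm away while the fingers were near it. I went by the fitted machine pose, which agreed with the side camera.
- **Time:** The clock stood at 12 s of the 42 s allowed.

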